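# Tighten the lathe chuck with its self-ejecting key and keep the key pushed home

### The job

The bar in the lathe's chuck is still loose in the jaws: take the spring-loaded (self-ejecting) chuck key out of its holder, set its square end into the socket on top of the chuck and push it fully home against its spring, and only then turn it clockwise, seen from above, until the jaws come up tight on the bar. Finish while still holding: keep the key pushed fully home in the socket with the jaws tight, and do not let go of it. Leave the tape measure, the steel bush and the spanner where they are.

Things in the scene. Friction and masses are not known exactly. Their poses are not given: they have to be found in the camera images.
- lathe: cream bench lathe in a green tray, fixed. Origin on the bench, below the socket in the top of its 100 mm 3-jaw chuck (y -32 to +32 mm; axis 175 mm high; a 25 mm bar in its jaws, also carried by the tailstock centre). x away from the operator, y along the spindle to the headstock (from y +45 mm, x -100 to +130, 272 mm high), z up. Tool post 212 mm high, cranks to x -165 mm at y -130 to -260 mm
- socket (a point): centre of the mouth of the square socket in the top of the chuck, 223 mm above the bench, facing straight up (z up). The hole is 11 mm square, 24 mm deep, its sides along this point's x and y, which turn with it; a 10 mm square key fits in any of four quarter turns. A steel face about 24 mm across surrounds it
- pinion (a joint): turn of the socket in rad, growing clockwise seen from above. Starts between 0 and 0.25 (jaws slack), meets a firm stop at 1.05 with the jaws tight on the bar. Turns stiffly (0.06 N m) and stays where left. The key has about 0.1 rad of play in the socket each way. At value q the point socket is turned by -q about z from the lathe
- key: steel T-handled chuck key, 0.2 to 0.35 kg, upright in the holder, tip down, 98 mm high. Origin at the tip's lower end, z up the shank. Tip 10 mm square, sides along x and y, its last 5 mm tapering to 5 mm. Shank 15 mm round. Head: block 26 mm (x) by 14 (y) by 26 high, centred 85 mm above the origin; through it a cross bar 10 mm thick, 100 mm long, along x. Grip the head from above across its 14 mm
- key_head (a point): centre of the key's handle head and of the cross bar, 85 mm above the tip end; axes as the key's
- ejector (a joint): travel (m) of the key's spring collar, a dark sleeve 22 mm across, 24 long, round the shank. 0: fully out, lower face 8 mm above the tip end. With the tip in the socket it rests on the face around; pushing the key down slides it up to its stop at 0.012: key fully home, 20 mm of tip in the socket. 5 N starts it, 11 N holds it at the stop; let go, it throws the key up
- collar (a point): centre of the lower face of the ejector collar
- holder: grey block, 62 mm square and 34 mm high, fixed to the bench, with an upright hole (25 mm across, 14 mm deep, then 17 mm across) in which the key stands, its collar on the ledge 20 mm above the bench, the tip end 12 mm above the bench. Origin under its centre, on the bench.
- tape: yellow and black tape measure, 66 by 34 mm, 58 mm high; leave it alone. Origin under its centre
- bush: turned steel bush standing on end, 42 mm across, 45 mm high; leave it alone. Origin under its centre
- spanner: steel spanner, 170 mm long, lying flat; leave it alone. Origin under its middle

How it is judged:
By the outcome, as a careful person would: the job done as asked, in the order asked, and still so for the second after the job is handed in, while the arm keeps its last pose, push and grip.
It also fails if it takes over 58 s, if anything falls off the work surface, if the arm or the gripper's body presses on something with over 40 N, if the wrist force passes 120 N, or if a joint passes its speed limit or range.

### The arm

A 6-joint arm with a two-finger parallel gripper is mounted at the origin on the work surface. World frame = base frame: x ahead of the robot, y to its left, z up, the work surface at z = 0. Lengths are in m, angles in rad, forces in N, time in s.
With the tool pointing down it reaches from about 0.375 to 0.925 m from the base axis. Payload 5.7 kg.
Tool frame: the origin (TCP) lies at the very end of the fingers, on their centre line; the grasp point (between the pads) lies 19 mm behind it (tcp_to_grasp is the z of the grasp point in the tool frame, in m); z points along the fingers, y is the direction in which the jaws open and shut (so a half turn about z gives the same grasp; the last joint's range is limited). The gripper opens to 88 mm and grips with 3 to 60 N. Pads are 20 mm wide; open, the fingers measure 115 mm over their backs; the gripper's body (75 mm by 178 mm) begins 61 mm behind the grasp point.
Start: joints at [-1.37, 0.359, 1.51, -0, 1.272, -0.115], TCP at [0.186, -0.57, 0.223] pointing down, gripper open.
Joint ranges: [-2.97, 2.97], [-1.01, 2.36], [0.21, 2.38], [-0.96, 4.11], [0.2, 2.71], [-2.98, 2.98]. Speed limits (rad/s): [2.39, 2.39, 3.14, 3.14, 3.14, 3.14].

### API

Orientations are given as a unit quaternion [w, x, y, z].
In Python, from workcell import * gives the robot as it stands.
- The arm moves only by the tool move_arm, never from a script. Its argument "targets" is one flat list of numbers, 6 for each row, row after row: the shift along the tool's x, y, z in cm, then the turn, a rotation vector about the tool's x, y, z in degrees. A call has 1 to 8 rows; each row shifts and turns the commanded pose from where the row before left it, along the tool's axes as they then stand; what a row does not reach is not made up. A row lasts 1/12 s, in which the tool goes at most 41.7 mm and 7.16 degrees, less where a joint would pass 70% of its speed; a pose out of reach is approached as far as the arm can. A call with a gripper value outside its range is refused whole. "fingers" is the closure in counts, from 0 (fully open) to 255 (shut), set as the call begins (left out, the last holds). The fingers move at their own pace and stop on an object; "newtons" is the grip in N (left out, the last holds). Time passes only in rows, so rows that do not move let the fingers close. It gives the time, the measured TCP pose, the force and the opening at its end, in the units of the state.
- read_state(): the state, without advancing time (a new reading comes with each control period).
- capture(name): name is "scene" or "side" or "wrist"; returns a dict with "color" (420x560x3 uint8, red, green, blue), "intrinsics" (3x3 intrinsics, pixels), "world_from_camera" (4x4, takes a point from camera to world coordinates). Camera axes: x right, y down, z forward; pixel columns grow to the right and rows downward; lengths in m; the calibration is good to about 2 mm. A picture is of the moment at which its call begins. There is no depth.
- job_done(): hands the job in, once; it reports no verdict.
The state is a dict: "clock": time; "q": joint angles; "joint_vel": joint speeds; "joint_efforts": joint torques, N m; "eef_pos": TCP position; "eef_rot": TCP orientation; "ft_force": force on the tool from outside, world axes, zero at the start; "wrist_torque": the same for the moment, N m; "width": opening from 0.0 (shut) to 1.0 (fully open).
Only numpy, scipy, OpenCV 4.12 (cv2) and the standard library are available. Lean on these libraries where they do the work, as an engineer would, in place of code of your own. Each camera call takes 0.05 s, during which the arm holds its last target.

## Working session

There is one attempt and no reset: what is moved stays moved. The work goes in short steps, Python scripts to look and compute and a tool call to move; the robot and the scene stay as the last step left them, time stands still between calls to the robot, and variables do not carry over. Pictures are saved under pics/ and viewed, and the job is handed in when it is done.

Besides the shell and the picture viewer there is one more tool, called after ">>>" as name(argument=value, ...), one argument or row to a line, values as JSON. move_arm: Moves the arm, as the interface text tells. Its arguments: {"type":"object","properties":{"targets":{"type":"array","items":{"type":"number"}},"fingers":{"type":"number"},"newtons":{"type":"number"}},"required":["targets"]}

```bash
mkdir -p pics; ls
python3 - <<'E'
from workcell import *
import cv2, numpy as np
s=read_state(); print(s)
for n in ("scene","side","wrist"):
    c=capture(n); cv2.imwrite(f"pics/{n}0.png",c["color"][:,:,::-1]); print(n,np.round(c["intrinsics"],2).tolist(),np.round(c["world_from_camera"],4).tolist())
E
```

```text
pics
{'clock': 0.0, 'q': array([-1.37008816e+00,  3.59477101e-01,  1.51146298e+00,  1.73028596e-06,
        1.27247010e+00, -1.15084073e-01]), 'joint_vel': array([-0.00099623, -0.00099379, -0.00018   , -0.00160027,  0.0023187 ,
        0.00151185]), 'joint_efforts': array([ 1.11068643e-03, -5.15367508e+01, -2.70727497e+01,  6.75778370e-02,
        3.52097035e-02, -1.39236536e-04]), 'eef_pos': array([ 0.18620353, -0.56963826,  0.22181457]), 'eef_rot': array([-9.07970682e-04,  9.87559917e-01,  1.57240532e-01, -3.80683948e-05]), 'ft_force': array([-0.35104966, -0.36941014,  0.16551922]), 'wrist_torque': array([0.00838708, 0.02914335, 0.00966334]), 'width': 1.0026310257012065}
scene [[545.19, 0.0, 285.47], [0.0, 545.19, 212.3], [0.0, 0.0, 1.0]] [[0.793, 0.3744, -0.4806, 1.2661], [0.6092, -0.4984, 0.6168, -0.9122], [-0.0086, -0.7819, -0.6233, 1.1243], [0.0, 0.0, 0.0, 1.0]]
side [[394.75, 0.0, 280.2], [0.0, 394.75, 206.51], [0.0, 0.0, 1.0]] [[-0.9909, -0.0994, 0.0904, 0.4294], [-0.1344, 0.7309, -0.6691, 0.7417], [0.0004, -0.6752, -0.7377, 0.9614], [0.0, 0.0, 0.0, 1.0]]
wrist [[336.1, 0.0, 276.58], [0.0, 336.1, 215.21], [0.0, 0.0, 1.0]] [[0.3117, -0.9212, -0.2328, 0.2494], [-0.9502, -0.3027, -0.0743, -0.5481], [-0.0021, 0.2444, -0.9697, 0.384], [0.0, 0.0, 0.0, 1.0]]
```

View pics/scene0.png

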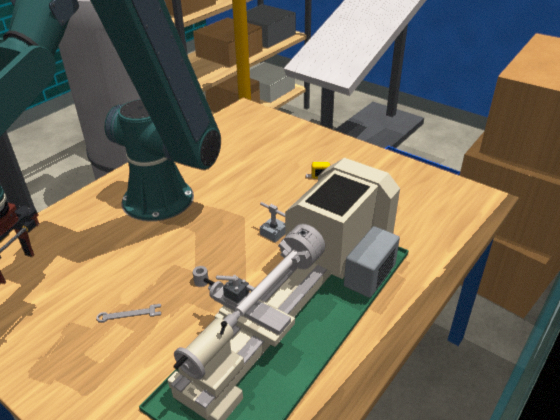

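View pics/side0.png

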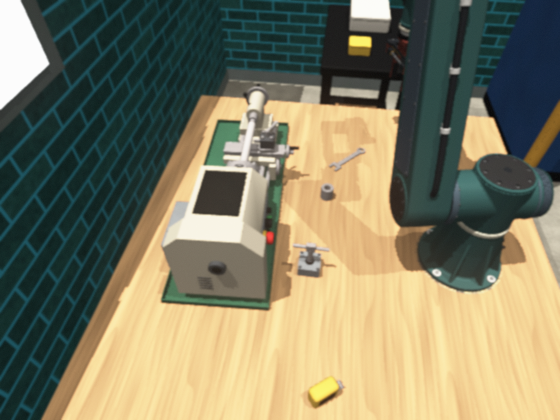

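View pics/wrist0.png

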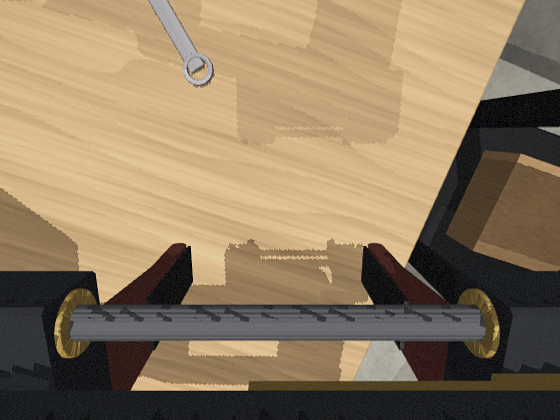

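Scene: key in holder at about (272,222), chuck (303,243), bush (200,275), spanner (130,313), tape (321,170). Side: key (311,252), the headstock hides the chuck. Wrist: spanner only. Zooming in.

Run:
```python
import cv2
a=cv2.imread("pics/scene0.png"); b=cv2.imread("pics/side0.png")
cv2.imwrite("pics/sc1.png",cv2.resize(a[190:270,240:340],None,fx=8,fy=7.5*8/7.5,interpolation=cv2.INTER_CUBIC)[:600])
cv2.imwrite("pics/si1.png",cv2.resize(b[230:290,270:350],None,fx=10,fy=10,interpolation=cv2.INTER_CUBIC)[:600])
```

```text
(no output)
```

View pics/sc1.png

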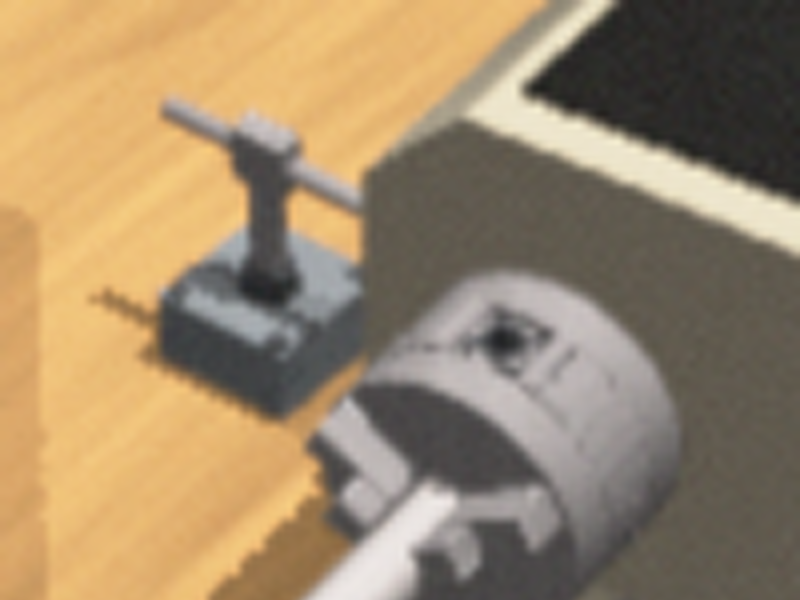

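View pics/si1.png

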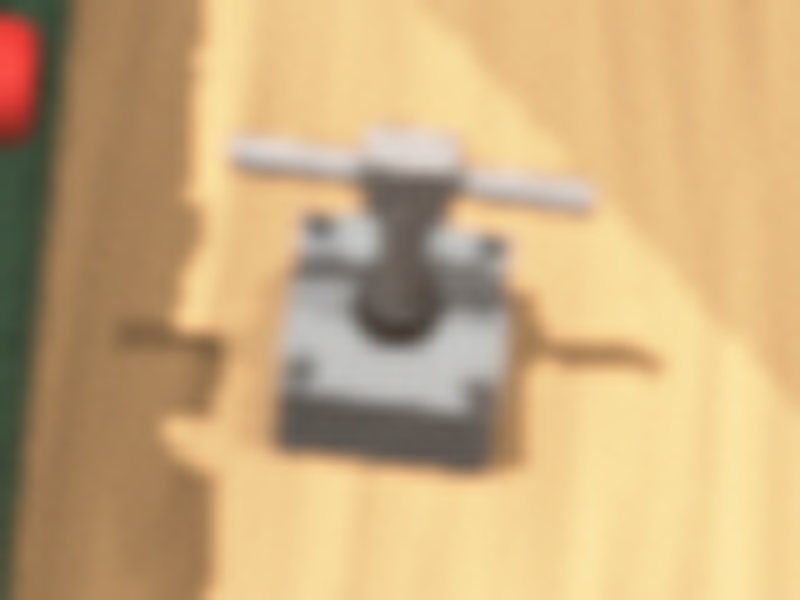

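Scene zoom: socket mouth at crop (505,337), so pixel (303.1,232.1). Side zoom: cross bar ends at crop (233,154) and (595,196), holder top corners visible.

```bash
cat > h.py <<'E'
import numpy as np
K={"scene":np.array([[545.19,0,285.47],[0,545.19,212.3],[0,0,1]]),"side":np.array([[394.75,0,280.2],[0,394.75,206.51],[0,0,1]])}
T={"scene":np.array([[0.793,0.3744,-0.4806,1.2661],[0.6092,-0.4984,0.6168,-0.9122],[-0.0086,-0.7819,-0.6233,1.1243],[0,0,0,1]]),
"side":np.array([[-0.9909,-0.0994,0.0904,0.4294],[-0.1344,0.7309,-0.6691,0.7417],[0.0004,-0.6752,-0.7377,0.9614],[0,0,0,1]])}
def hit(K,T,u,v,z):
    d=T[:3,:3]@np.linalg.solve(K,[u,v,1]); o=T[:3,3]; return o+d*(z-o[2])/d[2]
def S(cam,u,v,z): return hit(K[cam],T[cam],u,v,z)
def proj(K,T,p):
    c=T[:3,:3].T@(np.array(p)-T[:3,3]); q=K@c; return q[:2]/q[2]
E
python3 - <<'E'
from h import *
np.set_printoptions(precision=4,suppress=True)
sc=lambda x,y,z:S("scene",(x+.5)/8-.5+240,(y+.5)/8-.5+190,z)
si=lambda x,y,z:S("side",(x+.5)/10-.5+270,(y+.5)/10-.5+230,z)
print("socket",sc(505,337,.223))
a,b=si(233,154,.097),si(595,196,.097);print("bar",a,b,(a+b)/2,np.linalg.norm(a-b),np.degrees(np.arctan2(*(a-b)[1::-1])))
print("blocktop", si(412,155,.110), sc(268,130,.110))
print("barL scene",sc(168,105,.097))
print("holder top corners side", si(305,215,.034),si(510,237,.034),si(495,415,.034),si(280,400,.034))
print("holder scene", sc(160,295,.034), sc(285,360,.034))
# headstock front-edge direction: scene top front edges
print("head", S("scene",240+465/8,190+110/8,.272), S("scene",340,190+243/8,.272))
for p in [(235,173),(206,171)]: pass
E
python3 - <<'E'
import cv2
a=cv2.imread("pics/scene0.png"); b=cv2.imread("pics/side0.png")
cv2.imwrite("pics/sc2.png",cv2.resize(a[150:290,180:410],None,fx=3.45,fy=3.45,interpolation=cv2.INTER_CUBIC))
cv2.imwrite("pics/si2.png",cv2.resize(b[140:310,160:300],None,fx=3.5,fy=3.5,interpolation=cv2.INTER_CUBIC))
E
```

```text
socket [ 0.6542 -0.0566  0.223 ]
bar [0.4821 0.0938 0.097 ] [0.3836 0.0946 0.097 ] [0.4328 0.0942 0.097 ] 0.09849813643843548 -0.5017740812875082
blocktop [0.4336 0.0974 0.11  ] [0.4347 0.0939 0.11  ]
barL scene [0.3833 0.0959 0.097 ]
holder top corners side [0.4629 0.0655 0.034 ] [0.4037 0.0653 0.034 ] [0.4038 0.1262 0.034 ] [0.4634 0.1293 0.034 ]
holder scene [0.404  0.0624 0.034 ] [0.4667 0.0614 0.034 ]
head [ 0.6134 -0.0215  0.272 ] [ 0.7356 -0.0135  0.272 ]
```

View pics/sc2.png

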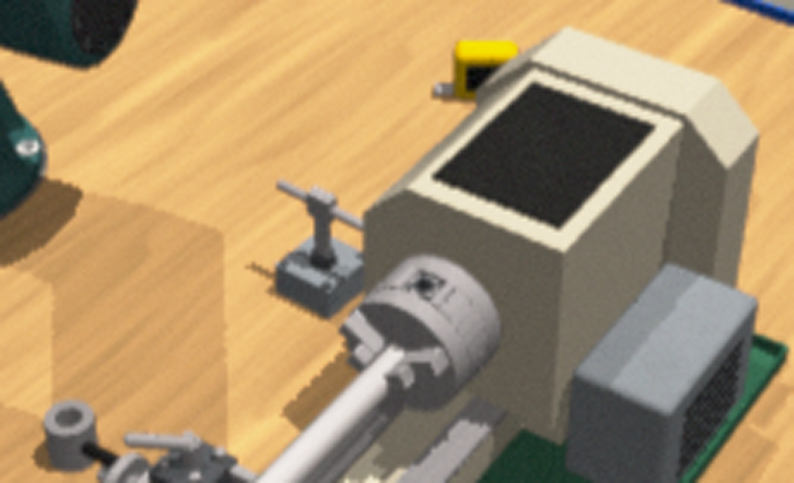

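View pics/si2.png

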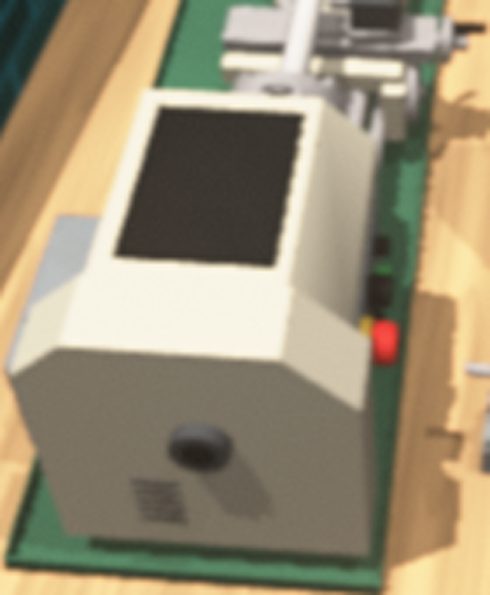

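>>> move_arm(
  targets=[0,0,-3.5,0,0,6,0,0,-3.5,0,0,6,0,0,-3.0,0,0,6,2.46,-3.0,0,0,0,0,2.46,-3.0,0,0,0,0,2.46,-3.0,0,0,0,0,2.46,-3.0,0,0,0,0,2.46,-3.0,0,0,0,0],
)

```text
clock: 0.82
eef_pos: [0.3097, -0.4184, 0.3225]
eef_rot: [-0.0, 1.0, 0.0, -0.0]
ft_force: [1.0, -0.2, 0.1]
width: 1.0
```

>>> move_arm(
  targets=[2.46,-3.0,0,0,0,0,2.46,-3.0,0,0,0,0,2.46,-3.0,0,0,0,0,2.46,-3.0,0,0,0,0,2.46,-3.0,0,0,0,0,2.46,-3.0,0,0,0,0,2.46,-3.0,0,0,0,0,2.46,-3.0,0,0,0,0],
)

```text
clock: 1.48
eef_pos: [0.5062, -0.1779, 0.3225]
eef_rot: [-0.0, 1.0, 0.001, -0.0]
ft_force: [-0.3, -0.8, -0.1]
width: 0.997
```

>>> move_arm(
  targets=[1.7,-2.9,0,0,0,0,1.7,-2.9,0,0,0,0,1.7,-2.9,0,0,0,0,1.7,-2.9,0,0,0,0,0,0,0,0,0,0,0,0,0,0,0,0],
)

```text
clock: 1.98
eef_pos: [0.5736, -0.0622, 0.3221]
eef_rot: [-0.0, 1.0, 0.002, -0.001]
ft_force: [-0.6, -0.7, -0.2]
width: 1.0
```

Run:
```python
from workcell import *
import cv2, numpy as np, pickle
s=read_state(); print(s["eef_pos"],s["eef_rot"],s["q"])
c=capture("wrist"); pickle.dump((c,s),open("w1.pkl","wb")); cv2.imwrite("pics/w1.png",c["color"][:,:,::-1])
```

```text
[ 0.57355982 -0.06223957  0.32209702] [-9.59665125e-05  9.99996973e-01  2.40447610e-03 -5.12713585e-04] [-2.27771836e-01  2.52875079e-01  1.41743871e+00 -4.73085540e-05
  1.47232103e+00  1.33822021e+00]
```

View pics/w1.png

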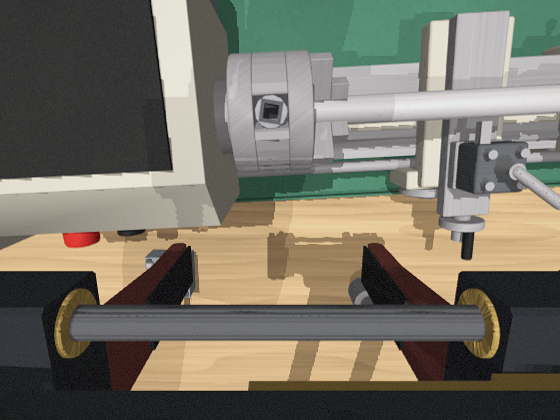

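Wrist view: socket at about (270,111), slightly rotated square; headstock left, bar right. Zooming.

Run:
```python
import cv2
a=cv2.imread("pics/w1.png")
cv2.imwrite("pics/w1z.png",cv2.resize(a[85:137,240:300],None,fx=11,fy=11,interpolation=cv2.INTER_CUBIC))
```

```text
(no output)
```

View pics/w1z.png

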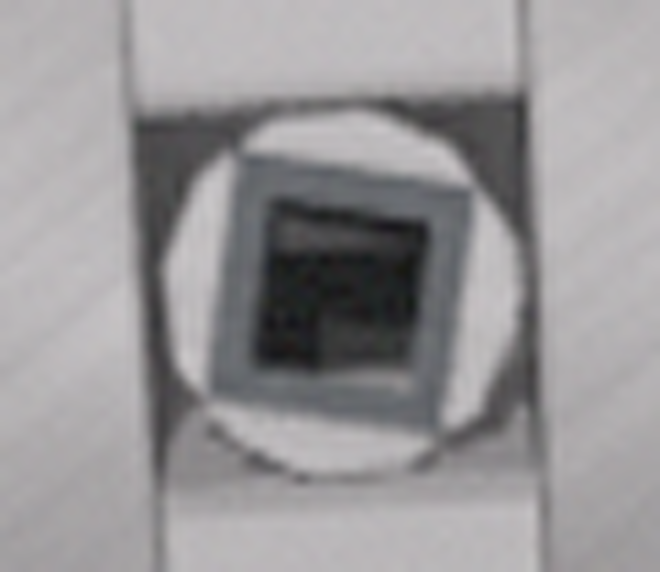

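Run:
```python
from h import *
import pickle
np.set_printoptions(precision=4,suppress=True)
c,s=pickle.load(open("w1.pkl","rb")); Kw,Tw=c["intrinsics"],c["world_from_camera"]
W=lambda x,y,z=.223:hit(Kw,Tw,(x+.5)/11-.5+240,(y+.5)/11-.5+85,z)
for Q in ([(240,152),(470,188),(440,432),(212,400)],[(270,200),(430,222),(412,372),(252,366)]):
    P=np.array([W(*q) for q in Q]); print(P.mean(0))
    for i in range(4):
        d=P[(i+1)%4]-P[i]; print(np.linalg.norm(d),np.degrees(np.arctan2(d[1],d[0]))%90)
print("circle",W(343,290), W(163,285),W(523,285),W(343,107),W(343,475))
# lathe yaw: chuck ring lines
print("chuck edges",W(130,60,.223),W(158,560,.223),W(525,60,.223),W(545,560,.223))
print("Tcam",Tw)
# headstock top edge line in wrist image z=.272
w=lambda u,v,z:hit(Kw,Tw,u,v,z)
a,b=w(168,160,.272),w(190,5,.272); print(a,b)
a,b=w(153,0,.272),w(172,170,.272); print(np.degrees(np.arctan2(*(a-b)[1::-1])))
# bar: axis
a,b=w(330,108,.1875),w(555,94,.1875); print("bar",a,b,np.degrees(np.arctan2(*(a-b)[1::-1])))
```

```text
[ 0.6536 -0.0559  0.223 ]
0.015582004186288408 81.88681356982842
0.015929035137596085 83.20753292832879
0.015657822153533438 82.63275464705332
0.016131303757130153 82.92633412879572
[ 0.6539 -0.0559  0.223 ]
0.010841570114075832 82.88353469872096
0.009775101739002541 83.24799888433586
0.010868868324333187 88.27900205201507
0.010797218127270773 83.32417915125927
circle [ 0.6539 -0.0561  0.223 ] [ 0.6541 -0.0439  0.223 ] [ 0.6543 -0.0682  0.223 ] [ 0.6656 -0.0561  0.223 ] [ 0.6418 -0.0561  0.223 ]
chuck edges [ 0.6685 -0.0419  0.223 ] [ 0.6361 -0.0434  0.223 ] [ 0.6686 -0.0682  0.223 ] [ 0.6362 -0.07    0.223 ]
Tcam [[ 0.006  -0.9693 -0.2457  0.6402]
 [-1.     -0.0061 -0.0006 -0.0607]
 [-0.0009  0.2457 -0.9693  0.4841]
 [ 0.      0.      0.      1.    ]]
[0.6216 0.0072 0.272 ] [ 0.708  -0.0115  0.272 ]
2.3839396734489133
bar [ 0.6584 -0.1054  0.1875] [ 0.6707 -0.2924  0.1875] 93.74936790947855
```

Socket: (0.654, -0.056), sides at -7° yaw (lathe yaw ≈ +3.5°, so pinion ≈ 0.18). Now look at the key.

>>> move_arm(
  targets=[-2.3,-1.95,0,0,0,0,-2.3,-1.95,0,0,0,0,-2.3,-1.95,0,0,0,0,-2.3,-1.95,0,0,0,0,-2.3,-1.95,0,0,0,0,-2.3,-1.95,0,0,0,0,-2.3,-1.95,0,0,0,0,-2.3,-1.95,0,0,0,0],
)

```text
clock: 2.7
eef_pos: [0.3874, 0.0913, 0.3226]
eef_rot: [0.0, 1.0, -0.0, -0.0]
ft_force: [0.6, -0.7, 0.5]
width: 1.002
```

>>> move_arm(
  targets=[0,0,3,0,0,0,0,0,3,0,0,0,0,0,3,0,0,0,0,0,3,0,0,0,0,0,0,0,0,0,0,0,0,0,0,0],
)

```text
clock: 3.2
eef_pos: [0.3876, 0.091, 0.2021]
eef_rot: [0.0, 1.0, 0.0, -0.002]
ft_force: [0.6, 0.0, 0.1]
width: 1.001
```

Run:
```python
from workcell import *
import cv2, numpy as np, pickle
s=read_state(); print(s["eef_pos"],s["eef_rot"],s["q"])
c=capture("wrist"); pickle.dump((c,s),open("w2.pkl","wb")); cv2.imwrite("pics/w2.png",c["color"][:,:,::-1])
```

```text
[0.38755724 0.09096201 0.2021201 ] [ 2.38680011e-04  9.99998247e-01  4.48443929e-05 -1.85637796e-03] [ 5.68389653e-02  8.80193618e-02  1.93906267e+00 -2.95597025e-04
  1.11824451e+00  1.62767535e+00]
```

View pics/w2.png

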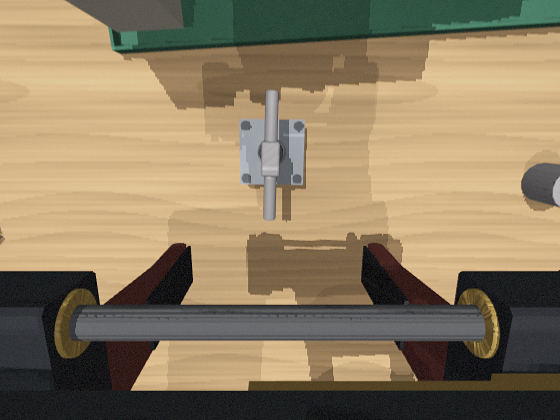

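Key cross bar runs from (272,91) to (269,219); head top at (271,155). Zooming.

Run:
```python
import cv2
a=cv2.imread("pics/w2.png")
cv2.imwrite("pics/w2z.png",cv2.resize(a[85:225,215:335],None,fx=4.2,fy=4.2,interpolation=cv2.INTER_CUBIC))
```

```text
(no output)
```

View pics/w2z.png

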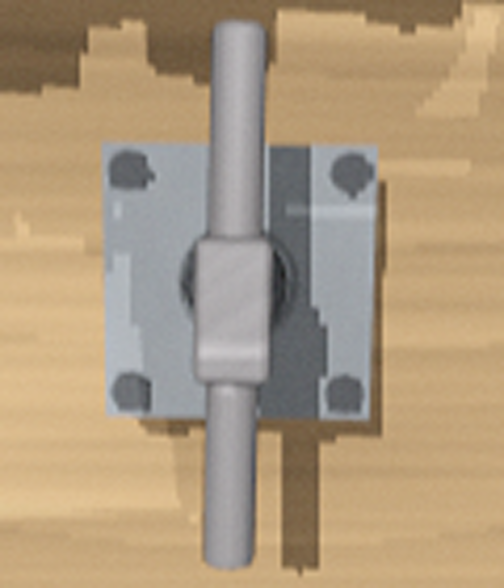

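Run:
```python
from h import *
import pickle
np.set_printoptions(precision=4,suppress=True)
c,s=pickle.load(open("w2.pkl","rb")); Kw,Tw=c["intrinsics"],c["world_from_camera"]
W=lambda x,y,z:hit(Kw,Tw,(x+.5)/4.2-.5+215,(y+.5)/4.2-.5+85,z)
a,b=W(239,20,.099),W(228,568,.097); print("bar",a,b,(a+b)/2,np.linalg.norm(a-b),np.degrees(np.arctan2(*(a-b)[1::-1])))
print("block",np.mean([W(198,240,.11),W(272,240,.11),W(270,352,.11),W(196,350,.11)],0),W(198,240,.11)-W(196,350,.11))
print("holder",np.mean([W(*p,.034) for p in [(103,143),(378,147),(370,418),(108,415)]],0))
```

```text
bar [0.4831 0.0961 0.099 ] [0.3822 0.0985 0.097 ] [0.4326 0.0973 0.098 ] 0.10097124375994387 -1.3815207520528805
block [0.4358 0.0969 0.11  ] [ 0.0193 -0.0005  0.    ]
holder [0.4329 0.097  0.034 ]
```

>>> move_arm(
  targets=[2.3,-0.3,0,0,0,1,2.2,-0.3,0,0,0,0,0,0,3,0,0,0,0,0,3,0,0,0,0,0,3,0,0,0,0,0,1.6,0,0,0,0,0,1.0,0,0,0,0,0,0,0,0,0],
)

```text
clock: 3.92
eef_pos: [0.4347, 0.0973, 0.0867]
eef_rot: [0.0, 1.0, -0.008, -0.0]
ft_force: [0.7, 0.0, 0.3]
width: 0.999
```

Run:
```python
from workcell import *
import cv2, numpy as np, pickle
s=read_state(); print(s["eef_pos"],s["eef_rot"],s["q"])
c=capture("wrist"); cv2.imwrite("pics/w3.png",c["color"][:,:,::-1])
```

```text
[0.43473603 0.0973305  0.08665282] [ 1.43822531e-05  9.99966357e-01 -8.20081897e-03 -1.75448705e-04] [ 6.49731330e-02  3.29853342e-01  1.98682249e+00 -4.12921222e-06
  8.25268887e-01  1.65217408e+00]
```

View pics/w3.png

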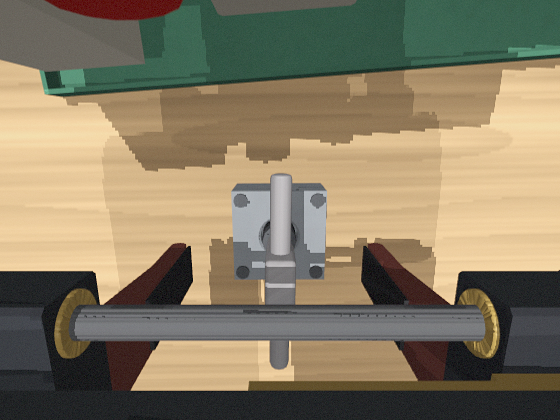

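Key head sits between the open fingers (head at column 280, fingers 190/365). Closing.

>>> move_arm(
  targets=[-0.1,0,0.1,0,0,0,0,0,0,0,0,0,0,0,0,0,0,0,0,0,0,0,0,0,0,0,0,0,0,0,0,0,0,0,0,0,0,0,0,0,0,0,0,0,0,0,0,0],
  fingers=255,
  newtons=55,
)

```text
clock: 4.63
eef_pos: [0.4331, 0.0978, 0.0857]
eef_rot: [-0.0, 1.0, -0.008, 0.0]
ft_force: [-0.2, -0.4, -0.6]
width: 0.436
```

>>> move_arm(
  targets=[0,0,0,0,0,0,0,0,0,0,0,0,0,0,-0.5,0,0,0,0,0,-1,0,0,0],
)

```text
clock: 4.97
eef_pos: [0.432, 0.0977, 0.1001]
eef_rot: [0.0, 1.0, -0.008, -0.001]
ft_force: [-0.6, -0.8, -2.4]
width: 0.154
```

>>> move_arm(
  targets=[0,0,-3.5,0,0,0,0,0,-3.5,0,0,0,0,0,-3.5,0,0,0,0,0,-3.5,0,0,0,0,0,-3.5,0,0,0,0,0,-3.5,0,0,0,0,0,-3.5,0,0,0,0,0,-2.0,0,0,0],
)

```text
clock: 5.63
eef_pos: [0.4337, 0.0978, 0.3697]
eef_rot: [-0.0, 1.0, -0.008, 0.002]
ft_force: [1.1, 0.7, -2.0]
width: 0.158
```

Run:
```python
from workcell import *
import cv2, numpy as np, pickle
s=read_state(); print(s["eef_pos"],s["eef_rot"],s["q"],s["width"],s["ft_force"])
for n in("wrist","scene","side"):
    c=capture(n); cv2.imwrite(f"pics/{n}4.png",c["color"][:,:,::-1])
    if n!="wrist":
        from h import proj
        u,v=proj(c["intrinsics"],c["world_from_camera"],s["eef_pos"]+[0,0,-.02]); u,v=int(u),int(v); print(n,u,v)
        cv2.imwrite(f"pics/{n}4z.png",cv2.resize(c["color"][max(0,v-45):v+45,u-60:u+60,::-1],None,fx=6,fy=6,interpolation=cv2.INTER_CUBIC))
```

```text
[0.4336697  0.09780818 0.36968949] [-2.22897434e-04  9.99966796e-01 -7.85476083e-03  2.15863385e-03] [6.61045669e-02 1.29094804e-02 1.59105924e+00 1.25652642e-04
 1.53328553e+00 1.65260617e+00] 0.15806825159867696 [ 1.10665302  0.65644411 -2.0480775 ]
scene 271 136
side 316 180
```

View pics/wrist4.png

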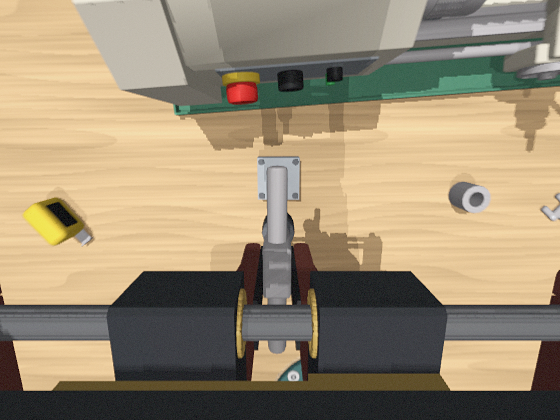

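View pics/scene4z.png

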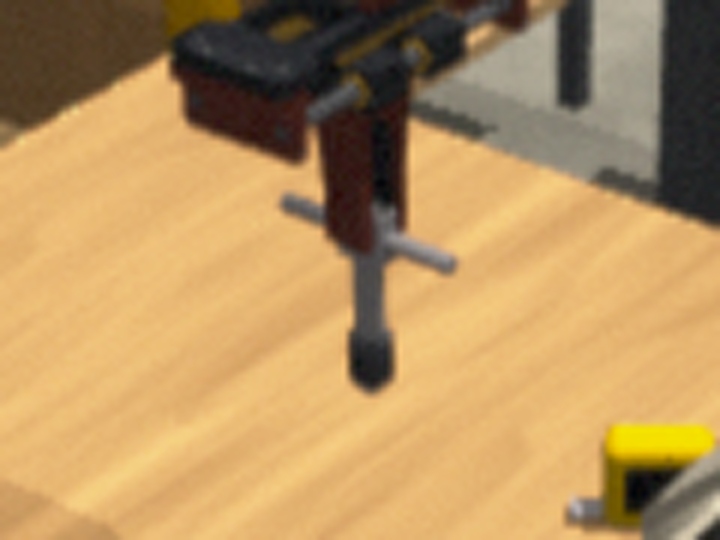

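View pics/side4z.png

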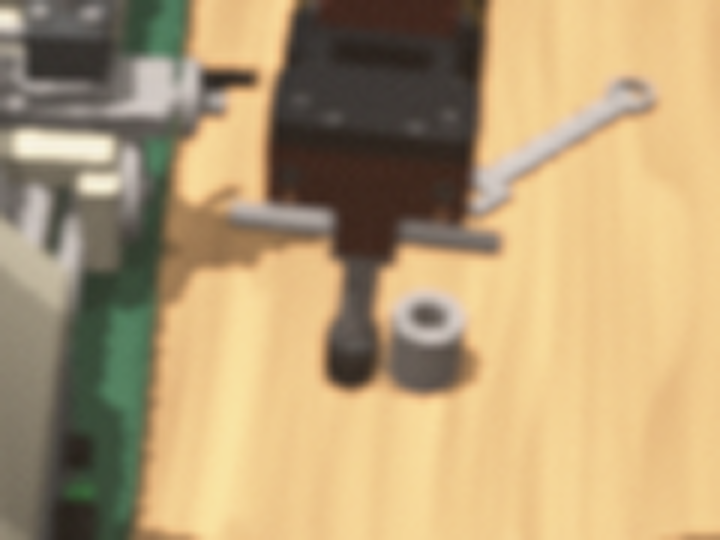

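```bash
python3 - <<'E'
from h import *
np.set_printoptions(precision=4,suppress=True)
tcp=np.array([.4337,.0978,.3697])
for d in (.070,.073,.076):
    tip=tcp-[0,0,d]; print("--",d)
    f=lambda p,cam,u0,v0:(proj(K[cam],T[cam],p)-[u0,v0]+.5)*6
    for cam,o in(("scene",(211,91)),("side",(256,135))):
        print(cam,"tip",f(tip,cam,*o),"collarbot",f(tip+[0,0,.008],cam,*o),"top",f(tip+[0,0,.032],cam,*o),"barends",f(tip+[.05,0,.085],cam,*o),f(tip+[-.05,0,.085],cam,*o))
E
python3 - <<'E'
import cv2
a=cv2.imread("pics/scene4.png"); b=cv2.imread("pics/side4.png")
A=cv2.resize(a[115:165,245:295],None,fx=12,fy=12,interpolation=cv2.INTER_CUBIC);
cv2.imwrite("pics/sc4t.png",A)
cv2.imwrite("pics/si4t.png",cv2.resize(b[160:210,285:350],None,fx=12,fy=12,interpolation=cv2.INTER_CUBIC))
E
```

```text
-- 0.07
scene tip [369.5636 368.398 ] collarbot [369.1555 353.8624] top [367.915  309.6821] barends [452.5296 242.3158] [280.4312 176.6711]
side tip [359.4904 369.5238] collarbot [360.8638 355.114 ] top [365.0926 310.7452] barends [237.5952 193.7834] [513.9635 218.8837]
-- 0.073
scene tip [369.716  373.8246] collarbot [369.3088 359.3243] top [368.0714 315.2522] barends [452.5839 248.1895] [280.6969 182.4392]
side tip [358.9799 374.8799] collarbot [360.3467 360.5394] top [364.5548 316.387 ] barends [237.3628 199.9509] [513.0127 225.0515]
-- 0.076
scene tip [369.8679 379.238 ] collarbot [369.4618 364.773 ] top [368.2274 320.8086] barends [452.638  254.0482] [280.9619 188.193 ]
side tip [358.4719 380.2103] collarbot [359.8321 365.9387] top [364.0198 322.001 ] barends [237.1315 206.0869] [512.0668 231.1874]
```

View pics/sc4t.png

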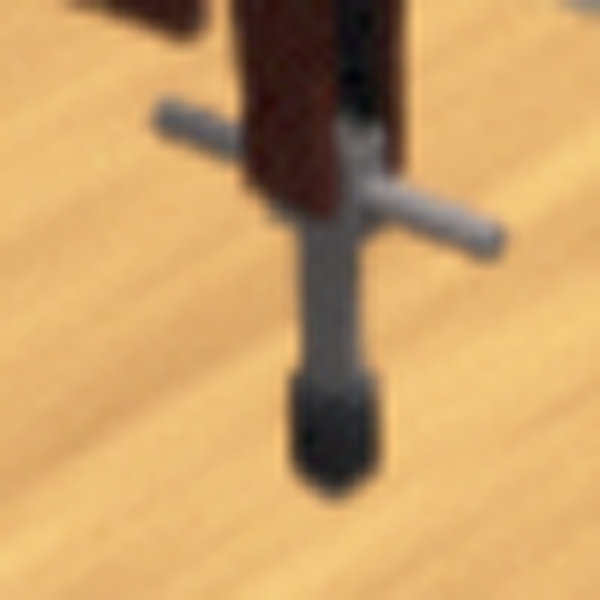

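View pics/si4t.png

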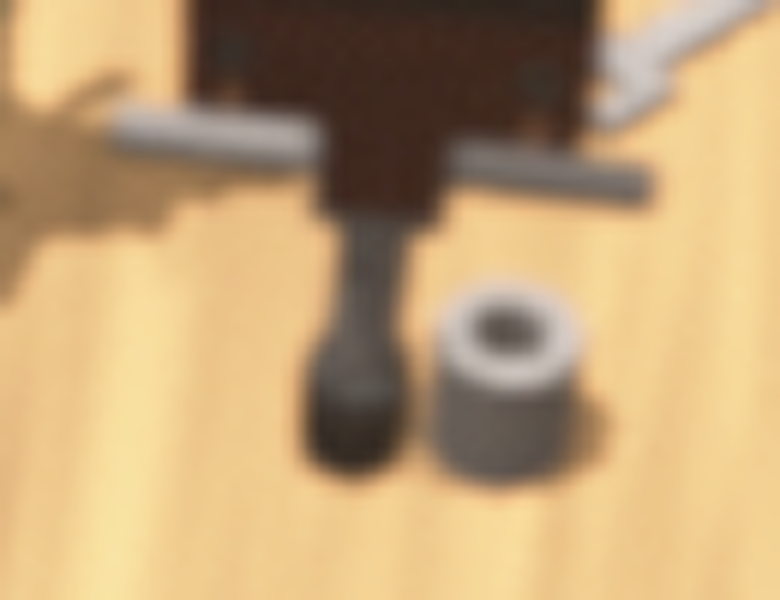

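```bash
cat > fit.py <<'E'
from h import *
from scipy.optimize import least_squares
from scipy.spatial.transform import Rotation as R
def fit(obs,tcp,x0=(0,0,-.08,0,0,0),pr=(.003,.003,.02,.05,.05,.05)):
    # obs: (cam,K,T, local point, u,v, wu,wv)
    def res(p):
        r=[]
        Rm=R.from_rotvec(p[3:]).as_matrix(); t=tcp+p[:3]
        for Kc,Tc,l,u,v,wu,wv in obs:
            q=proj(Kc,Tc,t+Rm@np.array(l)); r+=[(q[0]-u)*wu,(q[1]-v)*wv]
        return np.array(r+list((p-np.array([0,0,-.078,0,0,0]))/np.array(pr)*.5))
    s=least_squares(res,x0); return s.x,res(s.x)
E
python3 - <<'E'
from fit import *
np.set_printoptions(precision=4,suppress=True)
tcp=np.array([.4337,.0978,.3697])
sc=lambda x,y:((x+.5)/12-.5+245,(y+.5)/12-.5+115)
si=lambda x,y:((x+.5)/12-.5+285,(y+.5)/12-.5+160)
C=lambda n:(K[n],T[n])
obs=[(*C("scene"),[-.05,0,.085],*sc(158,115),1,1),(*C("scene"),[.05,0,.085],*sc(502,240),1,1),
(*C("side"),[.05,0,.085],*si(108,128),1,1),(*C("side"),[-.05,0,.085],*si(652,184),1,1),
(*C("scene"),[0,0,.020],*sc(335,425),1,1),(*C("side"),[0,0,.020],*si(354,408),1,.5),
(*C("scene"),[0,0,.055],*sc(331,260),1,0),(*C("side"),[0,0,.050],*si(371,270),1,0)]
x,r=fit(obs,tcp); print(x,np.degrees(x[3:])); print(r)
E
```

```text
[ 0.0034 -0.0011 -0.0816 -0.0035 -0.0091  0.0009] [-0.2002 -0.523   0.0526]
[ 0.2309  0.056   0.1761  0.3661  0.2783  0.0258  0.4682 -0.1865  0.224
 -0.0961  0.268  -0.2211  0.2008  0.     -0.1795  0.      0.5637 -0.1844
 -0.0888 -0.0349 -0.0913  0.0092]
```

>>> move_arm(
  targets=[2.74,1.87,-0.3,0,0,0,2.74,1.87,-0.3,0,0,0,2.74,1.87,-0.3,0,0,0,2.74,1.87,0,0,0,0,2.74,1.87,0,0,0,0,2.74,1.87,0,0,0,0,2.74,1.87,0,0,0,0,2.74,1.87,0,0,0,6.2],
)

```text
clock: 6.45
eef_pos: [0.6497, -0.0562, 0.371]
eef_rot: [-0.0, 0.998, -0.062, -0.003]
ft_force: [-0.7, -0.8, -2.1]
width: 0.152
```

>>> move_arm(
  targets=[0,0,2,0,0,0,0,0,2,0,0,0,0,0,1.5,0,0,0,0,0,0,0,0,0,0,0,0,0,0,0,0,0,0,0,0,0],
)

```text
clock: 6.95
eef_pos: [0.6496, -0.0552, 0.3191]
eef_rot: [-0.0, 0.998, -0.062, -0.001]
ft_force: [0.1, 0.1, -1.8]
width: 0.152
```

```bash
cat > look.py <<'E'
from workcell import *
import cv2, numpy as np, pickle, sys
from h import proj
k=sys.argv[1]
s=read_state(); print({a:np.round(b,4) for a,b in s.items() if a in("clock","eef_pos","eef_rot","q","width","ft_force","wrist_torque")})
d={}
for n in("wrist","scene","side"):
    c=capture(n); d[n]=c; cv2.imwrite(f"pics/{n}{k}.png",c["color"][:,:,::-1])
    if n!="wrist":
        u,v=proj(c["intrinsics"],c["world_from_camera"],s["eef_pos"]+[0,0,-.04]); u,v=int(u)-30,int(v)-25; print(n,u,v)
        cv2.imwrite(f"pics/{n}{k}z.png",cv2.resize(c["color"][v:v+50,u:u+60,::-1],None,fx=12,fy=12,interpolation=cv2.INTER_CUBIC))
pickle.dump((d,s),open(f"l{k}.pkl","wb"))
E
python3 look.py 5
```

```text
{'clock': np.float64(6.95), 'q': array([-1.9070e-01,  3.7150e-01,  1.2532e+00,  1.0000e-04,  1.5181e+00,
        1.5040e+00]), 'eef_pos': array([ 0.6496, -0.0552,  0.3191]), 'eef_rot': array([-1.000e-04,  9.981e-01, -6.190e-02, -6.000e-04]), 'ft_force': array([ 0.101 ,  0.1193, -1.7511]), 'wrist_torque': array([ 0.0253,  0.0009, -0.0353]), 'width': np.float64(0.152)}
scene 271 188
side 208 127
```

View pics/scene5z.png

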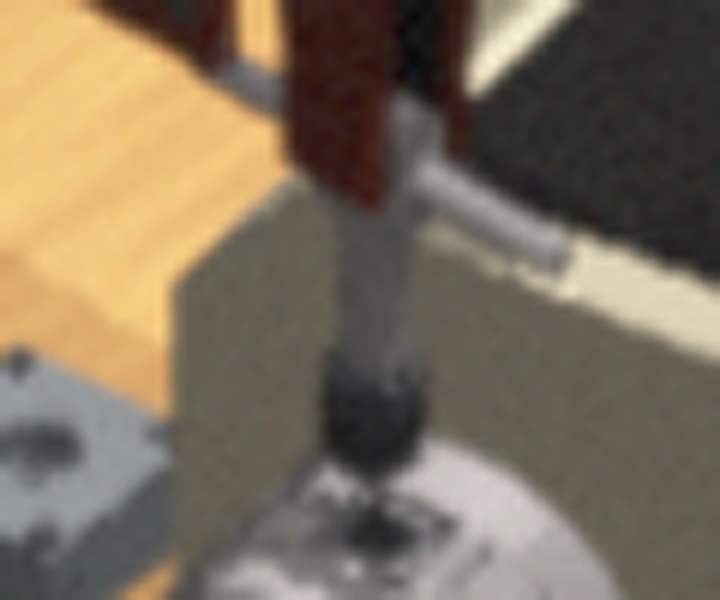

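View pics/side5z.png

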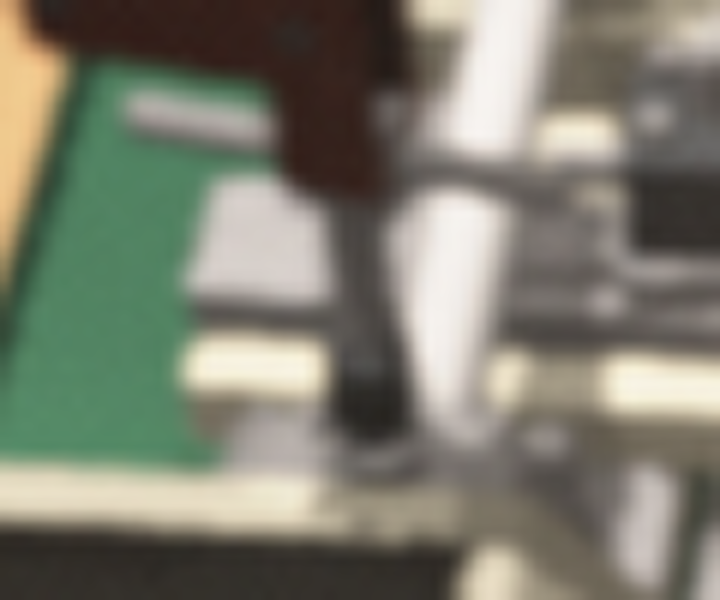

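View pics/wrist5.png

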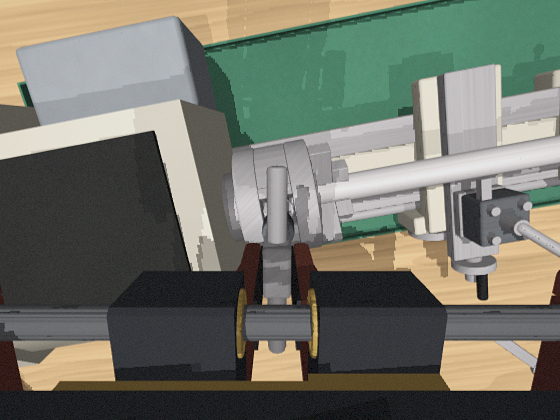

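Scene crop: collar centre at (373,420), tip (375,490) pointing straight at the socket (376,530); side crop: collar (372,405) over the face ring around (375,455). Checking numerically.

```bash
python3 - <<'E'
from fit import *
np.set_printoptions(precision=4,suppress=True)
tcp=np.array([.6496,-.0552,.3191])
C=lambda n:(K[n],T[n])
o={"scene":(271,188),"side":(208,127)}
px=lambda n,x,y:((x+.5)/12-.5+o[n][0],(y+.5)/12-.5+o[n][1])
cr=lambda n,p:(proj(*C(n),p)-o[n]+.5)*12
for n in o: print(n,"socket->",cr(n,[.6538,-.056,.223]))
obs=[(*C("scene"),[.05,0,.085],*px("scene",572,255),1,1),(*C("side"),[.05,0,.085],*px("side",122,108),1,1),
(*C("scene"),[0,0,.02],*px("scene",373,417),1,1),(*C("side"),[0,0,.02],*px("side",371,395),1,.5),
(*C("scene"),[0,0,.05],*px("scene",376,280),1,0),(*C("side"),[0,0,.05],*px("side",362,270),1,0),(*C("scene"),[0,0,0],*px("scene",375,492),1,.5)]
x,r=fit(obs,tcp,x0=(0.003,-.001,-.08,0,0,-.12),pr=(.003,.003,.02,.05,.05,.5)); print(x,tcp+x[:3],np.degrees(x[3:])); print(r)
E
python3 - <<'E'
import cv2
a=cv2.imread("pics/wrist5.png")
cv2.imwrite("pics/w5z.png",cv2.resize(a[150:270,220:340],None,fx=5,fy=5,interpolation=cv2.INTER_CUBIC))
E
```

```text
scene socket-> [386.636  528.0253]
side socket-> [374.6948 499.7757]
[ 0.0039 -0.0044 -0.0819  0.0095 -0.0123 -0.0522] [ 0.6535 -0.0596  0.2372] [ 0.5416 -0.706  -2.9906]
[-0.2107  0.2823  0.4254  0.7013  0.1887 -0.518  -0.2262 -0.7926 -0.1277
  0.     -0.1932  0.      0.0653 -0.3225  0.6515 -0.7257 -0.0967  0.0945
 -0.1232 -0.0522]
```

View pics/w5z.png

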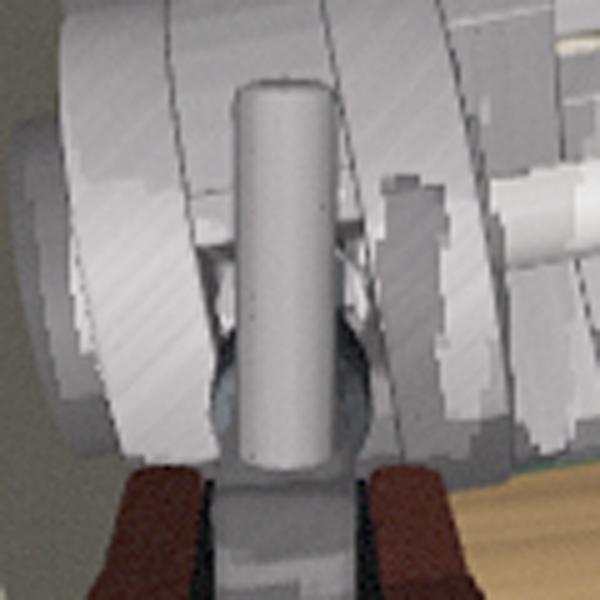

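Run:
```python
from h import *
import pickle,cv2
np.set_printoptions(precision=4,suppress=True)
d,s=pickle.load(open("l5.pkl","rb")); c=d["wrist"]; Kw,Tw=c["intrinsics"],c["world_from_camera"]
img=c["color"][:,:,::-1].copy()
big=cv2.resize(img[150:270,220:340],None,fx=5,fy=5,interpolation=cv2.INTER_CUBIC)
f=lambda p:(proj(Kw,Tw,p)-[220,150]+.5)*5
yaw=np.radians(-7.1)
ctr=np.array([.6538,-.056,.223]); print("socket",f(ctr))
pts=[f(ctr+.012*np.array([np.cos(a),np.sin(a),0])) for a in np.linspace(0,6.283,40)]
cv2.polylines(big,[np.int32(pts)],True,(0,0,255),1)
# tip & collar predicted with tcp offsets (x .0036)
tcp=s["eef_pos"]; tx=np.array([np.cos(yaw),np.sin(yaw),0]); ty=np.array([np.sin(yaw),-np.cos(yaw),0])
for ox in(.0,.0035):
  for oy in (0,):
    base=tcp+ox*tx+oy*ty
    print(ox,"barend far",f(base+.05*tx+[0,0,.003]),"collar top ctr",f(base+[0,0,-.050]),"tip",f(base-[0,0,.0816]))
p=base+[0,0,-.050]; cv2.polylines(big,[np.int32([f(p+.011*np.array([np.cos(a),np.sin(a),0])) for a in np.linspace(0,6.283,40)])],True,(0,255,0),1)
cv2.imwrite("pics/w5o.png",big)
for n in("scene","side"):
    o={"scene":(271,188),"side":(208,127)}[n]
    a=d[n]["color"][:,:,::-1]; a=cv2.resize(a[o[1]:o[1]+50,o[0]:o[0]+60],None,fx=12,fy=12,interpolation=cv2.INTER_CUBIC)
    q=[(proj(K[n],T[n],ctr+.012*np.array([np.cos(t),np.sin(t),0]))-o+.5)*12 for t in np.linspace(0,6.283,40)]
    cv2.polylines(a,[np.int32(q)],True,(0,0,255),1)
    h=.008*np.array([[1,1],[1,-1],[-1,-1],[-1,1]])@np.array([tx[:2],ty[:2]])
    q=[(proj(K[n],T[n],ctr+[*w,0])-o+.5)*12 for w in h]; cv2.polylines(a,[np.int32(q)],True,(255,0,0),1)
    cv2.imwrite(f"pics/{n}5o.png",a)
```

```text
socket [295.3343 308.1807]
0.0 barend far [298.5842  82.5961] collar top ctr [294.7537 421.5055] tip [293.8315 358.4642]
0.0035 barend far [298.701   45.0077] collar top ctr [294.8219 396.0694] tip [293.8883 335.9086]
```

View pics/w5o.png

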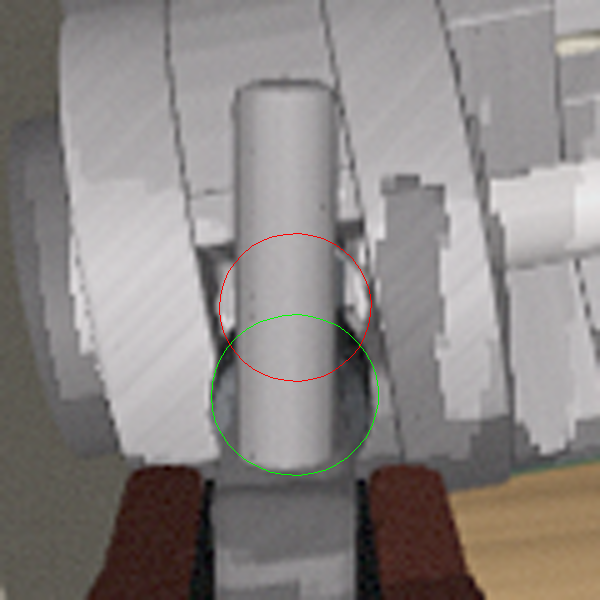

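View pics/scene5o.png

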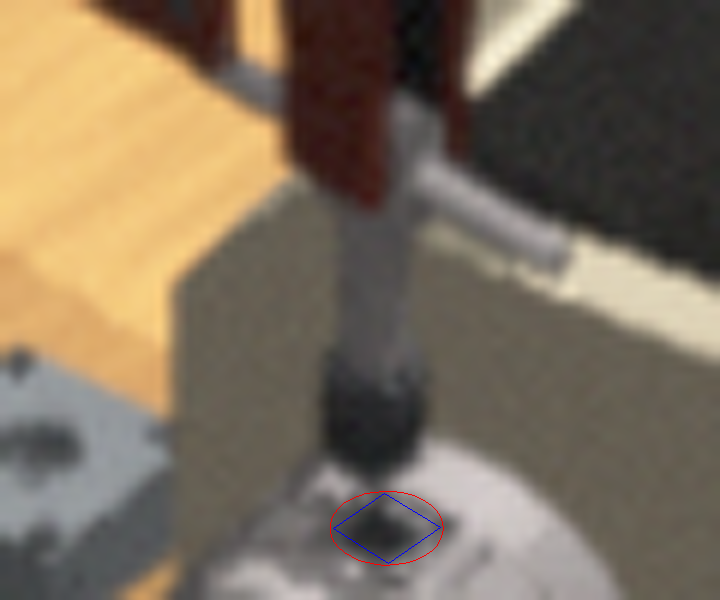

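View pics/side5o.png

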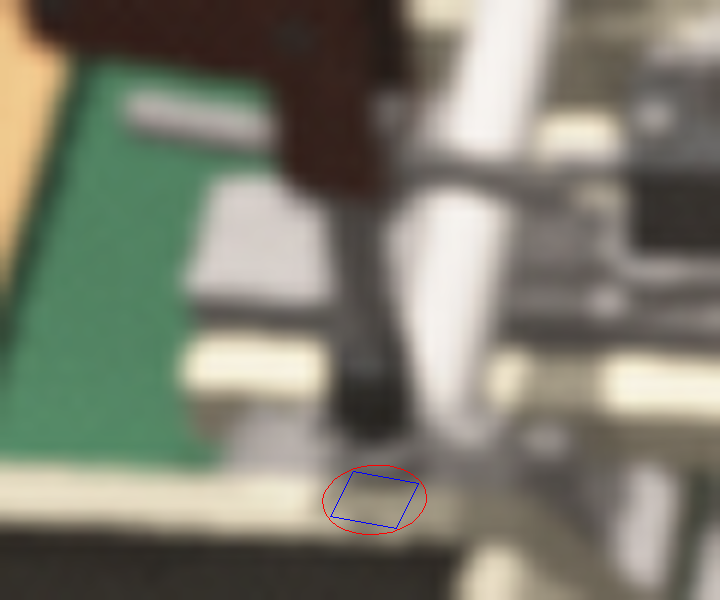

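Scene and wrist overlays agree the tip needs roughly +3 mm along tool x to be over the socket. Correct, descend partway and look again.

>>> move_arm(
  targets=[0.3,0,0.5,0,0,0,0,0,0.5,0,0,0,0,0,0,0,0,0,0,0,0,0,0,0],
)

```text
clock: 7.43
eef_pos: [0.6525, -0.0556, 0.3091]
eef_rot: [-0.0, 0.998, -0.062, -0.001]
ft_force: [-0.6, -0.3, -1.3]
width: 0.157
```

```bash
python3 look.py 6
```

```text
{'clock': np.float64(7.4333), 'q': array([-1.9050e-01,  3.8120e-01,  1.2620e+00,  1.0000e-04,  1.4995e+00,
        1.5043e+00]), 'eef_pos': array([ 0.6525, -0.0556,  0.3091]), 'eef_rot': array([-1.000e-04,  9.981e-01, -6.190e-02, -5.000e-04]), 'ft_force': array([-0.5954, -0.3241, -1.2753]), 'wrist_torque': array([0.0669, 0.0197, 0.0347]), 'width': np.float64(0.1569)}
scene 272 192
side 207 130
```

View pics/scene6z.png

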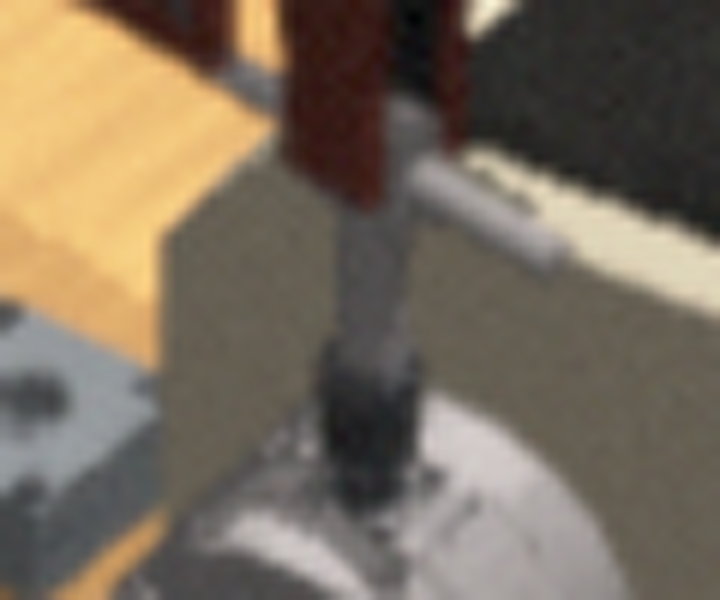

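Collar axis at crop col ~371 vs socket ~375: within ~1 mm. Descend with force watching.

>>> move_arm(
  targets=[0,0,0.2,0,0,0,0,0,0.2,0,0,0,0,0,0.2,0,0,0,0,0,0,0,0,0],
)

```text
clock: 7.92
eef_pos: [0.6525, -0.0556, 0.303]
eef_rot: [-0.0, 0.998, -0.062, -0.0]
ft_force: [0.5, 0.3, -2.2]
width: 0.155
```

>>> move_arm(
  targets=[0,0,0.15,0,0,0,0,0,0.15,0,0,0,0,0,0,0,0,0],
)

```text
clock: 8.17
eef_pos: [0.6528, -0.0557, 0.3003]
eef_rot: [-0.0, 0.998, -0.062, -0.0]
ft_force: [-0.1, -0.6, -2.9]
width: 0.156
```

>>> move_arm(
  targets=[0,0,0.15,0,0,0,0,0,0.15,0,0,0,0,0,0,0,0,0],
)

```text
clock: 8.42
eef_pos: [0.6531, -0.0558, 0.2982]
eef_rot: [0.0, 0.998, -0.062, 0.0]
ft_force: [-0.1, -0.1, 1.8]
width: 0.153
```

```bash
python3 look.py 7
```

```text
{'clock': np.float64(8.4167), 'q': array([-1.9050e-01,  3.8680e-01,  1.2791e+00,  1.0000e-04,  1.4747e+00,
        1.5043e+00]), 'eef_pos': array([ 0.6531, -0.0558,  0.2982]), 'eef_rot': array([ 0.000e+00,  9.981e-01, -6.200e-02,  5.000e-04]), 'ft_force': array([-0.0737, -0.112 ,  1.807 ]), 'wrist_torque': array([ 0.0331,  0.1494, -0.0472]), 'width': np.float64(0.1527)}
scene 272 195
side 207 133
```

View pics/scene7z.png

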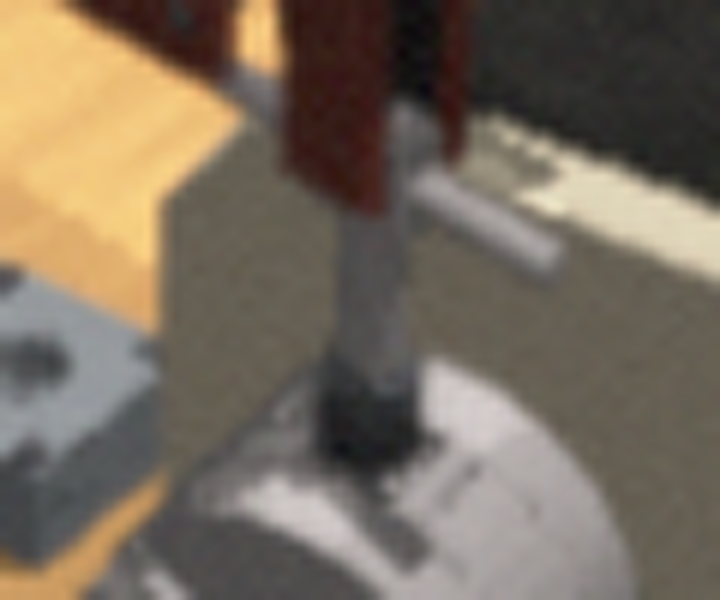

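View pics/side7z.png

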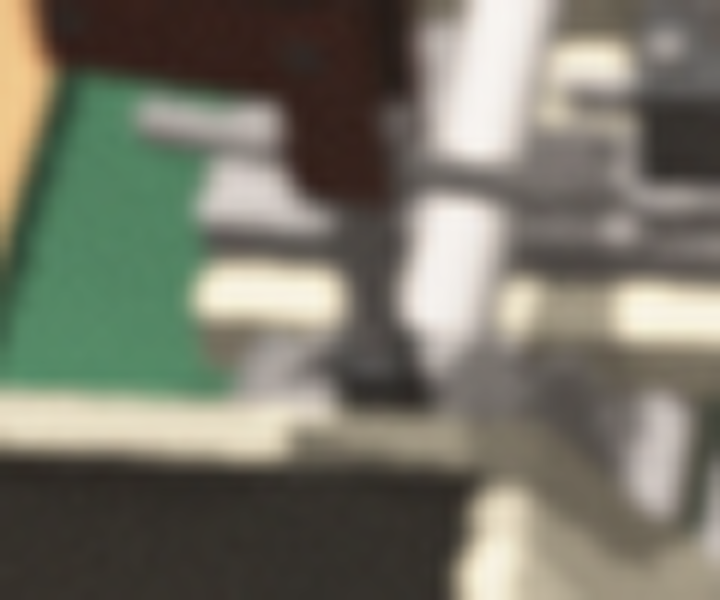

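Collar appears seated on the socket face and first contact force is showing (≈4 N). Push home.

>>> move_arm(
  targets=[0,0,0.2,0,0,0,0,0,0.2,0,0,0,0,0,0,0,0,0],
)

```text
clock: 8.82
eef_pos: [0.6531, -0.0558, 0.2938]
eef_rot: [0.0, 0.998, -0.062, 0.0]
ft_force: [-1.1, -0.6, 5.2]
width: 0.155
```

>>> move_arm(
  targets=[0,0,0.2,0,0,0,0,0,0.2,0,0,0,0,0,0,0,0,0],
)

```text
clock: 9.07
eef_pos: [0.6532, -0.0558, 0.2901]
eef_rot: [0.0, 0.998, -0.062, 0.001]
ft_force: [-0.5, -0.8, 7.5]
width: 0.158
```

>>> move_arm(
  targets=[0,0,0.2,0,0,0,0,0,0.1,0,0,0,0,0,0,0,0,0],
)

```text
clock: 9.32
eef_pos: [0.6532, -0.0559, 0.2875]
eef_rot: [0.0, 0.998, -0.062, 0.001]
ft_force: [-1.6, 0.4, 8.5]
width: 0.156
```

>>> move_arm(
  targets=[0,0,0.1,0,0,0,0,0,0.1,0,0,0,0,0,0,0,0,0],
)

```text
clock: 9.57
eef_pos: [0.6533, -0.0559, 0.2863]
eef_rot: [0.0, 0.998, -0.062, 0.001]
ft_force: [-1.2, -0.4, 10.8]
width: 0.151
```

>>> move_arm(
  targets=[0,0,0.1,0,0,0,0,0,0.1,0,0,0,0,0,0,0,0,0],
)

```text
clock: 9.82
eef_pos: [0.6536, -0.056, 0.2862]
eef_rot: [0.0, 0.998, -0.062, 0.002]
ft_force: [-5.0, 0.9, 19.4]
width: 0.151
```

```bash
python3 look.py 8
```

```text
{'clock': np.float64(9.8167), 'q': array([-1.9050e-01,  3.9290e-01,  1.2984e+00, -2.0000e-04,  1.4465e+00,
        1.5043e+00]), 'eef_pos': array([ 0.6536, -0.056 ,  0.2862]), 'eef_rot': array([ 4.000e-04,  9.981e-01, -6.200e-02,  1.900e-03]), 'ft_force': array([-5.0348,  0.9444, 19.431 ]), 'wrist_torque': array([ 0.1468,  1.1187, -0.0306]), 'width': np.float64(0.1513)}
scene 272 199
side 208 136
```

View pics/scene8z.png

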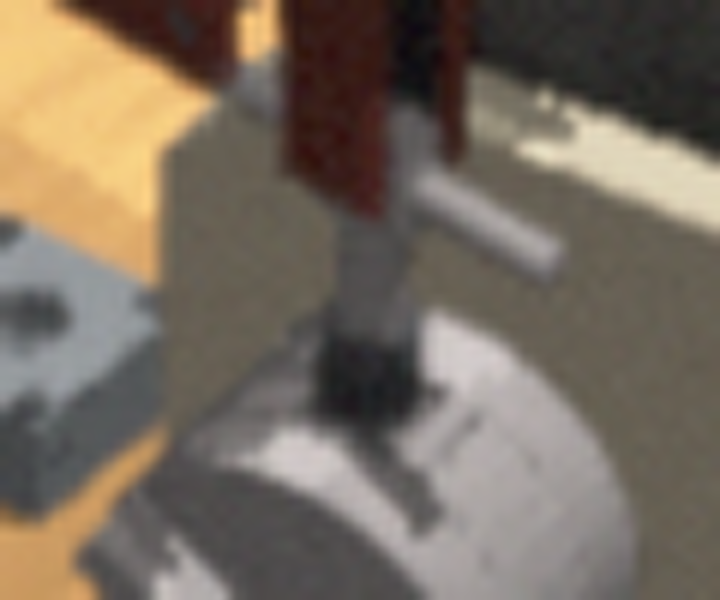

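Hard stop: force jumped to 19 N with no further z motion, after exactly 12 mm of collar travel; fully home. Now turn clockwise (tool +z).

>>> move_arm(
  targets=[0,0,0,0,0,4,0,0,0,0,0,4,0,0,0,0,0,4,0,0,0,0,0,0],
)

```text
clock: 10.3
eef_pos: [0.6537, -0.0559, 0.2862]
eef_rot: [0.0, 0.986, -0.168, 0.002]
ft_force: [-3.8, 0.1, 18.9]
width: 0.156
```

```bash
cat > st.py <<'E'
from workcell import *
import numpy as np
from scipy.spatial.transform import Rotation as R
s=read_state(); print({a:np.round(b,4).tolist() for a,b in s.items() if a in("clock","eef_pos","q","width","ft_force","wrist_torque","joint_efforts")})
w,x,y,z=s["eef_rot"]; M=R.from_quat([x,y,z,w]).as_matrix(); print("yaw",np.degrees(np.arctan2(M[1,0],M[0,0])),"tilt",M[:,2])
E
python3 st.py
```

```text
{'clock': 10.3, 'q': [-0.1905, 0.3928, 1.2985, -0.0, 1.4461, 1.7174], 'joint_efforts': [0.0214, -44.2519, -24.4798, 0.135, -1.9802, 0.9124], 'eef_pos': [0.6537, -0.0559, 0.2862], 'ft_force': [-3.776, 0.144, 18.864], 'wrist_torque': [0.2323, 1.0357, -0.0035], 'width': 0.1561}
yaw -19.31463159115595 tilt [ 4.05446507e-03 -8.11636803e-04 -9.99991451e-01]
```

>>> move_arm(
  targets=[0,0,0,0,0,5,0,0,0,0,0,5,0,0,0,0,0,5,0,0,0,0,0,0],
)

```text
clock: 10.63
eef_pos: [0.6539, -0.0558, 0.2862]
eef_rot: [-0.0, 0.955, -0.295, 0.002]
ft_force: [-4.0, 0.2, 18.8]
width: 0.153
```

```bash
python3 st.py; python3 look.py 9 | tail -2
```

```text
{'clock': 10.6333, 'q': [-0.1905, 0.3929, 1.2984, 0.0002, 1.4458, 1.9802], 'joint_efforts': [-0.1225, -44.4393, -24.3602, -0.0064, -1.7864, 1.1264], 'eef_pos': [0.6539, -0.0558, 0.2862], 'ft_force': [-4.0124, 0.2284, 18.8411], 'wrist_torque': [0.2757, 0.8361, -0.0226], 'width': 0.1526}
yaw -34.369173075663916 tilt [ 4.43328147e-03 -6.34446928e-04 -9.99989972e-01]
scene 272 199
side 207 136
```

View pics/wrist9.png

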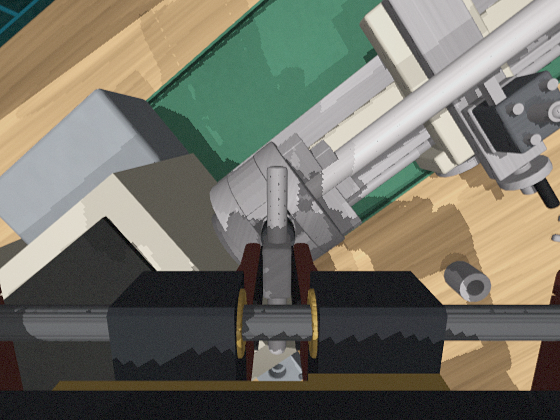

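View pics/scene9z.png

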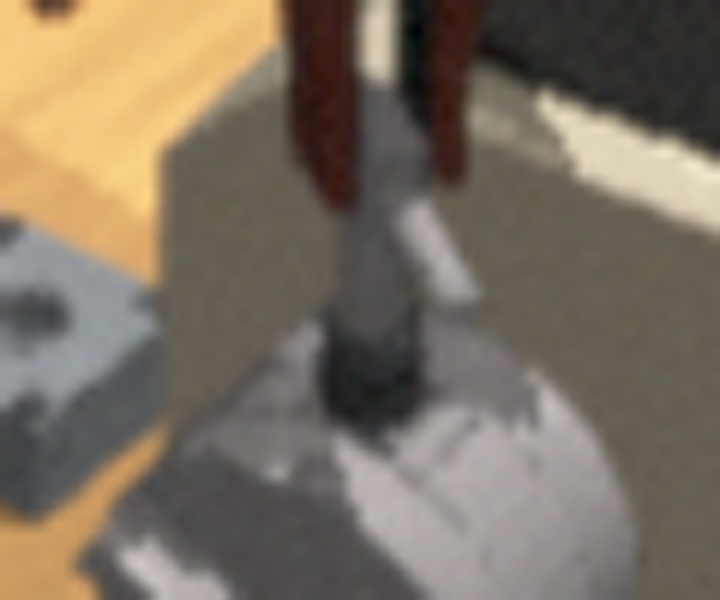

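Key turns with the gripper (bar still along the image column at 277), collar still on the face. Continue.

>>> move_arm(
  targets=[0,0,0,0,0,5,0,0,0,0,0,5,0,0,0,0,0,5,0,0,0,0,0,4,0,0,0,0,0,0],
)

```text
clock: 11.2
eef_pos: [0.6542, -0.0558, 0.2862]
eef_rot: [-0.001, 0.894, -0.449, 0.002]
ft_force: [-3.5, 1.4, 17.9]
width: 0.151
```

```bash
python3 st.py
```

```text
{'clock': 11.2, 'q': [-0.1904, 0.393, 1.2982, 0.0003, 1.4454, 2.3109], 'joint_efforts': [-0.2181, -44.6924, -24.1864, -0.1038, -1.5129, 0.9456], 'eef_pos': [0.6542, -0.0558, 0.2862], 'ft_force': [-3.4668, 1.4236, 17.8871], 'wrist_torque': [0.2881, 0.7435, -0.0591], 'width': 0.1509}
yaw -53.317260231092284 tilt [ 4.93639836e-03 -6.18536666e-04 -9.99987625e-01]
```

>>> move_arm(
  targets=[0,0,0,0,0,3,0,0,0,0,0,3,0,0,0,0,0,0],
)

```text
clock: 11.45
eef_pos: [0.6544, -0.0558, 0.2862]
eef_rot: [-0.001, 0.869, -0.494, 0.003]
ft_force: [-3.2, 1.2, 17.7]
width: 0.157
```

```bash
python3 st.py
```

```text
{'clock': 11.45, 'q': [-0.1904, 0.3931, 1.2981, 0.0004, 1.4449, 2.4146], 'joint_efforts': [-0.2171, -44.9755, -23.9956, -0.117, -1.237, 0.6993], 'eef_pos': [0.6544, -0.0558, 0.2862], 'ft_force': [-3.1801, 1.1512, 17.7491], 'wrist_torque': [0.2675, 0.5959, 0.0531], 'width': 0.1573}
yaw -59.25652950268061 tilt [ 5.46400880e-03 -6.86442777e-04 -9.99984837e-01]
```

>>> move_arm(
  targets=[0,0,0,0,0,3,0,0,0,0,0,0],
)

```text
clock: 11.62
eef_pos: [0.6545, -0.0559, 0.2862]
eef_rot: [-0.001, 0.856, -0.517, 0.003]
ft_force: [-2.6, 2.2, 17.5]
width: 0.153
```

```bash
python3 st.py
```

```text
{'clock': 11.6167, 'q': [-0.1904, 0.3931, 1.298, 0.0003, 1.4448, 2.4667], 'joint_efforts': [-0.203, -45.0639, -23.9285, -0.0991, -1.1393, 0.6302], 'eef_pos': [0.6545, -0.0559, 0.2862], 'ft_force': [-2.5752, 2.2362, 17.4547], 'wrist_torque': [0.262, 0.5121, 0.0677], 'width': 0.1531}
yaw -62.24206784977312 tilt [ 5.63669381e-03 -8.21662806e-04 -9.99983776e-01]
```

>>> move_arm(
  targets=[0,0,0,0,0,3,0,0,0,0,0,0],
)

```text
clock: 11.78
eef_pos: [0.6545, -0.056, 0.2862]
eef_rot: [-0.001, 0.842, -0.539, 0.003]
ft_force: [-2.6, -0.6, 17.0]
width: 0.152
```

```bash
python3 st.py
```

```text
{'clock': 11.7833, 'q': [-0.1905, 0.3931, 1.298, 0.0001, 1.4449, 2.519], 'joint_efforts': [-0.0469, -45.0281, -23.9477, 0.0238, -1.1629, 0.6602], 'eef_pos': [0.6545, -0.056, 0.2862], 'ft_force': [-2.6433, -0.5988, 16.9778], 'wrist_torque': [0.1412, 0.5713, 0.0815], 'width': 0.1521}
yaw -65.24126735886617 tilt [ 5.51510348e-03 -9.96786798e-04 -9.99984295e-01]
```

>>> move_arm(
  targets=[0,0,0,0,0,3,0,0,0,0,0,0],
)

```text
clock: 11.95
eef_pos: [0.6545, -0.056, 0.2862]
eef_rot: [-0.001, 0.828, -0.561, 0.003]
ft_force: [-3.1, -0.2, 16.9]
width: 0.155
```

```bash
python3 st.py
```

```text
{'clock': 11.95, 'q': [-0.1904, 0.3931, 1.298, -0.0001, 1.4448, 2.5711], 'joint_efforts': [-0.1113, -45.0408, -23.9327, 0.1036, -1.1378, 0.8207], 'eef_pos': [0.6545, -0.056, 0.2862], 'ft_force': [-3.0904, -0.2478, 16.9361], 'wrist_torque': [0.1612, 0.5574, 0.2176], 'width': 0.1547}
yaw -68.22441579666763 tilt [ 0.0055262  -0.00115997 -0.99998406]
```

>>> move_arm(
  targets=[0,0,0.03,0,0,3,0,0,0,0,0,0],
)

```text
clock: 12.12
eef_pos: [0.6545, -0.0561, 0.2862]
eef_rot: [-0.001, 0.813, -0.582, 0.003]
ft_force: [-2.8, -0.0, 18.5]
width: 0.153
```

```bash
python3 st.py;python3 look.py 10 | tail -2
python3 - <<'E'
import cv2
a=cv2.imread("pics/wrist10.png")
cv2.imwrite("pics/w10z.png",cv2.resize(a[150:290,210:350],None,fx=4.2,fy=4.2,interpolation=cv2.INTER_CUBIC))
E
```

```text
{'clock': 12.1167, 'q': [-0.1904, 0.393, 1.2982, -0.0002, 1.4444, 2.6233], 'joint_efforts': [-0.1991, -44.2, -23.5979, 0.1712, -1.2716, 0.9462], 'eef_pos': [0.6545, -0.0561, 0.2862], 'ft_force': [-2.7944, -0.0323, 18.5482], 'wrist_torque': [0.1039, 0.6447, 0.3558], 'width': 0.1529}
yaw -71.20943301974395 tilt [ 0.00581497 -0.00132164 -0.99998222]
scene 273 199
side 207 136
```

View pics/w10z.png

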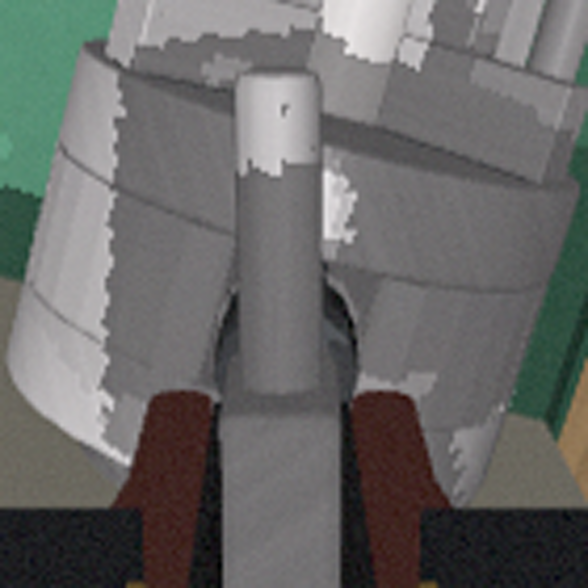

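View pics/scene10z.png

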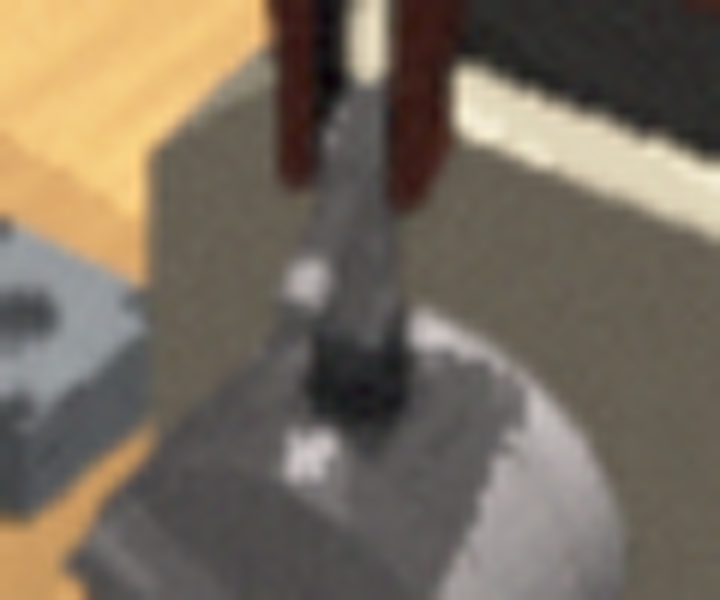

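Torque now climbs linearly (0.08 → 0.22 → 0.36 N m for 3° steps) with z unchanged: firm stop reached. Snug slightly more and hold.

>>> move_arm(
  targets=[0,0,0,0,0,2,0,0,0.02,0,0,0,0,0,0,0,0,0,0,0,0,0,0,0,0,0,0,0,0,0,0,0,0,0,0,0],
)

```text
clock: 12.77
eef_pos: [0.6546, -0.0561, 0.2862]
eef_rot: [-0.001, 0.804, -0.595, 0.003]
ft_force: [-3.0, 0.3, 19.4]
width: 0.153
```

```bash
python3 st.py
```

```text
{'clock': 12.7667, 'q': [-0.1904, 0.393, 1.2983, -0.0002, 1.4441, 2.6555], 'joint_efforts': [-0.1963, -43.6954, -23.3657, 0.2398, -1.3444, 0.4394], 'eef_pos': [0.6546, -0.0561, 0.2862], 'ft_force': [-3.007, 0.3038, 19.4101], 'wrist_torque': [0.1555, 0.6896, 0.4176], 'width': 0.1529}
yaw -73.05661785512416 tilt [ 0.00604482 -0.0014091  -0.99998074]
```

>>> move_arm(
  targets=[0,0,0,0,0,0,0,0,0,0,0,0,0,0,0,0,0,0,0,0,0,0,0,0,0,0,0,0,0,0,0,0,0,0,0,0,0,0,0,0,0,0,0,0,0,0,0,0],
)

```text
clock: 13.43
eef_pos: [0.6546, -0.0561, 0.2862]
eef_rot: [-0.001, 0.804, -0.595, 0.003]
ft_force: [-4.4, -0.1, 19.7]
width: 0.156
```

```bash
python3 st.py;python3 look.py 11 | tail -2
```

```text
{'clock': 13.4333, 'q': [-0.1904, 0.393, 1.2983, -0.0003, 1.4441, 2.6555], 'joint_efforts': [-0.1978, -43.6977, -23.3653, 0.2394, -1.3441, 0.4394], 'eef_pos': [0.6546, -0.0561, 0.2862], 'ft_force': [-4.4419, -0.1142, 19.6975], 'wrist_torque': [0.1142, 0.6202, 0.4125], 'width': 0.1558}
yaw -73.05833519649306 tilt [ 0.00607498 -0.00144505 -0.9999805 ]
scene 273 199
side 207 136
```

View pics/scene11.png

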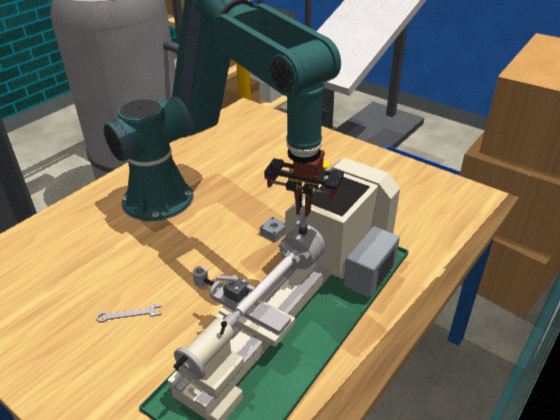

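View pics/wrist11.png

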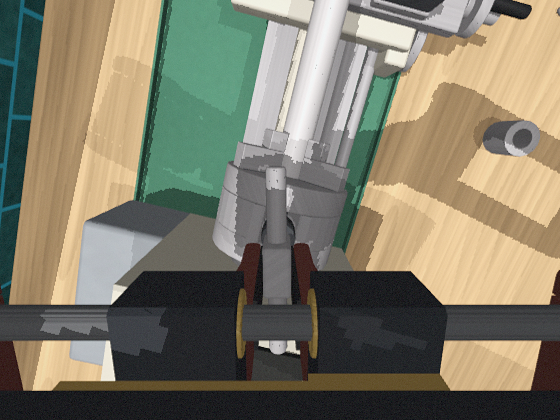

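Holding steady: 19.7 N of push, 0.41 N m of tightening torque, z unchanged. Scene view: bush (200,275) and spanner (130,313) where they were, holder empty at (272,230). Handing in.

Run:
```python
from workcell import *
print(job_done())
```

```text
the job is handed in; nothing more can be done
None
```

The chuck key is in the socket, pushed fully home and turned clockwise until the jaws came up tight. The arm is still gripping it and pushing down, and I handed the job in at about 13.6 s of the 58 s.

**Fully home before turning:** after the collar touched the face, the key went down another 12.0 mm. The push then jumped from 11 N to 19 N with no further movement, so the key was home before I began to turn.

**Jaws tight:** from about -65° of tool yaw, the reaction torque climbed steadily. It went 0.08, 0.22, 0.36 and then 0.41 N m, well above the 0.06 N m the socket needs to turn. The angle fits the stop at 1.05 rad plus the play. I could not see the jaws or read the joint directly.

**Still holding:** over the last 0.7 s before hand-in, the push stayed near 19.5 N, the torque at 0.41 N m, and the height at 0.2862 m.

**Things that disagreed:**
- The key slid about 8 mm down in the fingers when I lifted it, because the grip was not fully closed. It held after that.
- The cameras differed by 2–4 mm on where the key tip was relative to the socket. I moved 3 mm along the tool's x axis before lowering, and the key went in cleanly.
- A side force of about 3–4 N and a tilt of about 0.35° remained at the end.

The bush and spanner look unmoved in the last scene picture. The tape is partly hidden there, but the arm never went near it.

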